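# Gauge the new heater coils

### The job

The freshly wound kiln heater coils stand on the arbors of the heat-setting plate: switch the plate off before you take any, then slide every coil up off its arbor and sort it by the go gauge. Coils that fit must drop through the gauge into its bin; lay the ones that are too fat in the red rewind tray, without forcing them into the gauge. When all are sorted, shut the gauge's yellow cover; leave the colour jars where they stand.

Things in the scene. Friction and masses are not known exactly. Their poses are not given: they have to be found in the camera images.
- plate: heat-setting plate, fixed: green box 250 (x) by 260 mm (y), top 50 mm above the bench; origin on the bench under its centre. Six upright aluminium arbors 26 mm in diameter stand on it at x = 0 and 80 mm, y = -85, 0 and 85 mm, tips 116 mm above the bench. A coil rests on the plate's top round its arbor: lift it 66 mm straight up to free it. The switch is on the -x part of the top
- switch (a joint): heater toggle switch of the plate: 0 = on, the lever leans to the plate's -x; 1.0 rad = off, the lever leans to the plate's +x. Swings about 0.5 rad either side of upright, stays where it is left, moves with 1 to 2 N at the tip
- switch_tip (a point): centre of the red ball, 26 mm in diameter, at the tip of the switch lever; 55 mm from the lever's pivot, which lies 72 mm above the bench at x = -85 mm, y = 0 in the plate's frame
- gauge: drop-through go gauge, fixed; origin on the bench under its bore. Blue housing 120 by 120 mm with a 25 mm thick steel gauge block on top, top face 170 mm above the bench, one upright bore 44 mm in diameter at x = y = 0. A 41 mm coil slides through, down a chute, into the clear closed bin on the +x side (x = 60 to 200 mm, 84 mm high); the bore is the only way in. A 47 mm coil stays on top
- gauge_mouth (a point): centre of the bore's mouth, on the top face of the gauge block, 170 mm above the bench
- cover (a joint): yellow cover of the gauge, 118 by 120 by 5 mm, hinged along the gauge's -y edge (line along the gauge's x at y = -64 mm, 172 mm above the bench). 0 = shut flat over the bore; starts open at 1.7 to 1.95 rad, leaning a little past upright to the gauge's -y; stop at 2.0. Stiff hinge: stays where it is left, moves with 2 to 3 N at its free edge
- cover_edge (a point): middle of the free edge of the cover on its upper (outer) face, 123 mm from the hinge line; a steel tab 40 mm wide goes 13 mm beyond it
- rewind_tray: red open tray for coils to be rewound, loose, 190 mm (x) by 130 mm (y), 35 mm high, walls and floor 4 mm, 0.6 kg; its origin under its centre
- coil_a: close-wound ring coil of 5 mm resistance wire, dull grey-bronze, 36 mm tall, about 110 g, open bore. Outer diameter either 41 mm (passes the gauge) or 47 mm (too fat), not known beforehand which; bore 31 or 37 mm. Origin at mid-height (18 mm above its underside), z along its axis. Starts upright on one of the plate's arbors. None if absent
- coil_b: close-wound ring coil of 5 mm resistance wire, dull grey-bronze, 36 mm tall, about 110 g, open bore. Outer diameter either 41 mm (passes the gauge) or 47 mm (too fat), not known beforehand which; bore 31 or 37 mm. Origin at mid-height (18 mm above its underside), z along its axis. Starts upright on one of the plate's arbors. None if absent
- coil_c: close-wound ring coil of 5 mm resistance wire, dull grey-bronze, 36 mm tall, about 110 g, open bore. Outer diameter either 41 mm (passes the gauge) or 47 mm (too fat), not known beforehand which; bore 31 or 37 mm. Origin at mid-height (18 mm above its underside), z along its axis. Starts upright on one of the plate's arbors. None if absent
- coil_d: close-wound ring coil of 5 mm resistance wire, dull grey-bronze, 36 mm tall, about 110 g, open bore. Outer diameter either 41 mm (passes the gauge) or 47 mm (too fat), not known beforehand which; bore 31 or 37 mm. Origin at mid-height (18 mm above its underside), z along its axis. Starts upright on one of the plate's arbors. None if absent
- coil_e: close-wound ring coil of 5 mm resistance wire, dull grey-bronze, 36 mm tall, about 110 g, open bore. Outer diameter either 41 mm (passes the gauge) or 47 mm (too fat), not known beforehand which; bore 31 or 37 mm. Origin at mid-height (18 mm above its underside), z along its axis. Starts upright on one of the plate's arbors. None if absent
- coil_f: close-wound ring coil of 5 mm resistance wire, dull grey-bronze, 36 mm tall, about 110 g, open bore. Outer diameter either 41 mm (passes the gauge) or 47 mm (too fat), not known beforehand which; bore 31 or 37 mm. Origin at mid-height (18 mm above its underside), z along its axis. Starts upright on one of the plate's arbors. None if absent
- jar_blue: glass jar of blue colour with steel lid, 60 mm in diameter, 85 mm high, origin under its centre; to be left alone
- jar_amber: glass jar of amber colour with steel lid, 60 mm in diameter, 75 mm high, origin under its centre; to be left alone
- jar_green: glass jar of green colour with steel lid, 60 mm in diameter, 80 mm high, origin under its centre; to be left alone
Not all that is in view belongs to the job. What is shaped like the coil_d but orange is not meant.

How it is judged (in metres and radians):
On the way:
1. the heat-setting plate is switched off (value of joint switch above 0.85 rad), for 0.2 s.
At the end, for the whole second after the job is handed in: every coil that passes the gauge lies below the gauge block inside the gauge's housing or catch bin, every coil that is too fat rests in the rewind tray, all at rest; the plate is off (switch above 0.85 rad) and the cover is shut (below 0.08 rad) (x of coil_a in the frame of gauge between -0.055 and 0.195 m and y of coil_a in the frame of gauge between -0.055 and 0.055 m and z of each of coil_a, coil_c, coil_f in the frame of gauge below 0.115 m and linear speed of each of coil_a, coil_c, coil_f, coil_b, coil_d, coil_e below 0.03 m/s and x of coil_c in the frame of gauge between -0.055 and 0.195 m and y of coil_c in the frame of gauge between -0.055 and 0.055 m and x of coil_f in the frame of gauge between -0.055 and 0.195 m and y of coil_f in the frame of gauge between -0.055 and 0.055 m and x of coil_b in the frame of rewind_tray between -0.09 and 0.09 m and y of coil_b in the frame of rewind_tray between -0.06 and 0.06 m and z of coil_b in the frame of rewind_tray between 0 and 0.075 m and x of coil_d in the frame of rewind_tray between -0.09 and 0.09 m and y of coil_d in the frame of rewind_tray between -0.06 and 0.06 m and z of coil_d in the frame of rewind_tray between 0 and 0.075 m and x of coil_e in the frame of rewind_tray between -0.09 and 0.09 m and y of coil_e in the frame of rewind_tray between -0.06 and 0.06 m and z of coil_e in the frame of rewind_tray between 0 and 0.075 m and value of joint switch above 0.85 rad and value of joint cover below 0.08 rad); the robot touches nothing.
It fails at once if a coil was taken (moved more than 30 mm) while the plate was still on (value of joint switch below 0.6 rad and distance of any of coil_a, coil_b, coil_c, coil_d, coil_e, coil_f from where it was at the start of the episode above 0.03 m).
It fails at once if a coil too fat for the gauge was forced into it (over 60 N) (contact force between any of coil_b, coil_d, coil_e and gauge above 60 N).
It fails at once if a colour jar was moved more than 40 mm or tipped over (distance of any of jar_blue, jar_amber, jar_green from where it was at the start of the episode above 0.04 m or angle between any of jar_blue, jar_amber, jar_green's own z axis and vertical above 0.5 rad).
Of coil_a, coil_b, coil_c, coil_d, coil_e, coil_f only 4 to 6 are there at a start; the rules pass over those that are not, and their reading is None.
At some moment in a run one of rewind_tray may be knocked a few centimetres aside while the robot is not near it.
It also fails if it takes over 210 s, if anything falls off the work surface, if the arm or the gripper's body presses on something with over 40 N, if the wrist force passes 120 N, or if a joint passes its speed limit or range.

### The arm

A 6-joint arm with a two-finger parallel gripper is mounted at the origin on the work surface. World frame = base frame: x ahead of the robot, y to its left, z up, the work surface at z = 0. Lengths are in mm, angles in rad, forces in N, time in s.
With the tool pointing down it reaches from about 275 to 1000 mm from the base axis. Payload 8.4 kg.
Tool frame: the origin (TCP) lies at the very end of the fingers, on their centre line; the grasp point (between the pads) lies 19 mm behind it; z points along the fingers, y is the line along which they close (so a half turn about z gives the same grasp; the last joint's range is limited). The gripper opens to 85 mm and grips with 20 to 120 N. Pads are 22 mm wide; open, the fingers measure 114 mm over their backs; the gripper's body (76 mm by 85 mm) begins 54 mm behind the grasp point. The pads swing forward as they close: fully open they stand 13 mm farther back than shut.
Start: joints at [-1.268, 0.353, 1.633, -0, 1.155, -0.002], TCP at [187.562, -596.195, 231.281] pointing down, gripper open.
Joint ranges: [-2.63, 2.63], [-0.92, 2.1], [0.06, 2.66], [-1.3, 4.44], [0, 2.69], [-3.02, 3.02]. Speed limits (rad/s): [2.22, 2.22, 2.79, 3.14, 3.14, 3.14].

### API

Orientations are given as [roll, pitch, yaw] about the fixed x, y, z axes, in that order (R = Rz(yaw) Ry(pitch) Rx(roll)).
In Python, from rig import telemetry, imaging, r gives the robot as it stands. The module is installed in compiled form; this text tells all that it offers.
- The arm moves only by the tool step_arm, never from a script. Its argument "moves" is a list of rows, each a list of 3 entries, a list of its own where there are three numbers: the turn, a rotation vector about the tool's x, y, z scaled (see below), then the shift along the tool's x, y, z scaled (see below), then the opening, from -1 (shut) to 1 (fully open). A call has 1 to 8 rows; each row is the pose to reach, as a shift and turn from the pose commanded when the call began, along the tool's axes at that moment; what a row does not reach only later rows make up. The controller multiplies each number of a shift by 200 mm and each number of a turn by 45 degrees. A row lasts 1/10 s, in which the tool goes at most 50 mm and 8.59 degrees, less where a joint would pass 70% of its speed; a pose out of reach is approached as far as the arm can. A call with a number of a shift or a turn outside -1 to 1 is refused whole. A call with a gripper value outside its range is refused whole. The fingers move at their own pace and stop on an object; "squeeze" is the grip in N (left out, the last holds). Time passes only in rows, so rows that repeat a pose let the fingers close. It gives the time, the measured TCP pose, the force, the opening and the grip force at its end, in the units of the state.
- telemetry.sense(): the state, without advancing time (a new reading comes with each control period).
- imaging.grab_frame(name): name is "side" or "top"; returns the picture (400x640x3 uint8, red, green, blue); there is no depth.
- imaging.calibration(name): a dict with "fx", "fy", "cx", "cy" (pixels), "cam_to_world" (4x4, takes a point from camera to world coordinates). Camera axes: x right, y up, looking along -z (the intrinsics and any distortion apply to the point x, -y, -z); pixel columns grow to the right and rows downward; lengths in mm; the calibration is good to about 2 mm. A picture is of the moment at which its call begins. calibration takes no time and is no camera call.
- r.sign_off(): hands the job in; it is judged then, once.
Trained networks look in the newest picture that a camera, given by its name, has taken for a name from the list of things; names that differ only in an ending like _2 or _b are one class to them, and where a whole thing is asked for, a point or a joint stands for the part that bears it (a point fixed in the world has none). Each returns a list of dicts, best first, with "conf" (0 to 1); they miss things now and then, are a little off and sometimes report something else, mostly with a low value. They report only what shows in the picture. A call takes as long as a camera call. They do not tell look-alikes from the thing itself.
- imaging.recognise(camera, name): "extent" ([left, top, width, height] in pixels, round what is visible of it).
- imaging.mark_of(camera, name): "xy" ([column, row] in pixels: a listed point, or the origin of a listed thing).
The state is a dict: "clock": time; "qpos": joint angles; "qvel": joint speeds; "joint_efforts": joint torques, N m; "eef_pos": TCP position; "tcp_rot": TCP orientation; "contact_force": force on the tool from outside, world axes, zero at the start; "wrist_torque": the same for the moment, N m; "opening": opening from 0.0 (shut) to 1.0 (fully open); "grasp_force": force on a finger pad.
Only numpy, scipy, OpenCV 4.12 (cv2) and the standard library are available. Lean on these libraries where they do the work, as an engineer would, in place of code of your own. Each camera call takes 0.05 s, during which the arm holds its last target. There are 200 camera calls.

## Working session

There is one attempt and no reset: what is moved stays moved. The work goes in short steps, Python scripts to look and compute and a tool call to move; the robot and the scene stay as the last step left them, time stands still between calls to the robot, and variables do not carry over. Pictures are saved under pics/ and viewed, at most 17 in all, crops included, and the job is handed in when it is done.

Besides the shell and the picture viewer there is one more tool, called after "Emit:" as name(argument=value, ...) on one line, values as JSON. step_arm: Moves the arm, as the interface text tells. Its arguments: {"type":"object","properties":{"moves":{"type":"array"},"squeeze":{"type":"number"}},"required":["moves"]}

```bash
mkdir -p pics
python3 - <<'E'
from rig import telemetry, imaging, r
import cv2,numpy as np
print(telemetry.sense())
for c in ("side","top"):
    im=imaging.grab_frame(c); cv2.imwrite(f"pics/{c}0.png",im[:,:,::-1])
    k=imaging.calibration(c); print(c,{a:(np.round(b,3).tolist() if a=="cam_to_world" else b) for a,b in k.items()})
    for n in ["plate","switch_tip","gauge_mouth","cover_edge","rewind_tray","coil_a","jar_blue","jar_amber","jar_green"]:
        print(n,[(np.round(d["xy"]).tolist(),round(d["conf"],2)) for d in imaging.mark_of(c,n)])
E
```

```text
{'clock': 0.0, 'qpos': array([-1.26837502e+00,  3.53622274e-01,  1.63413064e+00,  1.86101516e-05,
        1.15518392e+00, -2.40206872e-03]), 'qvel': array([ 0.00258595,  0.00041529, -0.00045293, -0.00052597,  0.00071267,
        0.00061291]), 'joint_efforts': array([ 8.09372832e-04, -6.05253124e+01, -3.42061615e+01,  2.38331177e-04,
        9.62779013e-03, -1.52990862e-05]), 'eef_pos': array([ 187.44319953, -595.7403753 ,  230.57933053]), 'tcp_rot': array([-3.14024852e+00, -2.02444901e-05,  3.04815835e-01]), 'contact_force': array([0.10155998, 0.66739661, 1.43599897]), 'wrist_torque': array([ 0.03287373, -0.03218042, -0.04482308]), 'grasp_force': 0.0, 'opening': 0.9972906507245161}
side {'fx': 481.39162896144785, 'fy': 481.39162896144785, 'cx': 317.22332723892185, 'cy': 192.7458098390291, 'cam_to_world': [[-0.993, 0.052, -0.104, 415.452], [-0.115, -0.55, 0.827, 933.602], [-0.014, 0.833, 0.553, 825.77], [0.0, 0.0, 0.0, 1.0]]}
plate [([301.0, 334.0], 0.58)]
switch_tip [([351.0, 293.0], 0.53)]
gauge_mouth [([330.0, 152.0], 0.96)]
cover_edge [([333.0, 98.0], 0.8)]
rewind_tray [([333.0, 2
[... 348 characters left out ...]
569, 'cy': 194.49285248762936, 'cam_to_world': [[-0.017, 0.996, -0.083, 429.565], [-1.0, -0.018, -0.006, -92.925], [-0.007, 0.082, 0.997, 1524.081], [0.0, 0.0, 0.0, 1.0]]}
plate [([219.0, 199.0], 0.94)]
switch_tip [([212.0, 232.0], 0.59)]
gauge_mouth [([373.0, 198.0], 0.61)]
cover_edge [([411.0, 195.0], 0.64)]
rewind_tray [([318.0, 210.0], 0.74)]
coil_a [([214.0, 173.0], 0.65), ([256.0, 262.0], 0.65), ([189.0, 178.0], 0.63), ([282.0, 258.0], 0.59), ([242.0, 193.0], 0.56), ([213.0, 200.0], 0.53), ([372.0, 197.0], 0.45), ([221.0, 201.0], 0.36), ([414.0, 196.0], 0.34)]
jar_blue [([292.0, 137.0], 0.79), ([213.0, 172.0], 0.35)]
jar_amber [([317.0, 147.0], 0.85)]
jar_green [([428.0, 168.0], 0.81)]
```

Run:
```python
import cv2
a=cv2.imread("pics/top0.png")[110:290,150:450]; cv2.imwrite("pics/t1.png",cv2.resize(a,(800,480),interpolation=cv2.INTER_CUBIC))
a=cv2.imread("pics/side0.png")[70:390,200:440]; cv2.imwrite("pics/s1.png",cv2.resize(a,(450,600),interpolation=cv2.INTER_CUBIC))
```

```text
(no output)
```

View pics/t1.png

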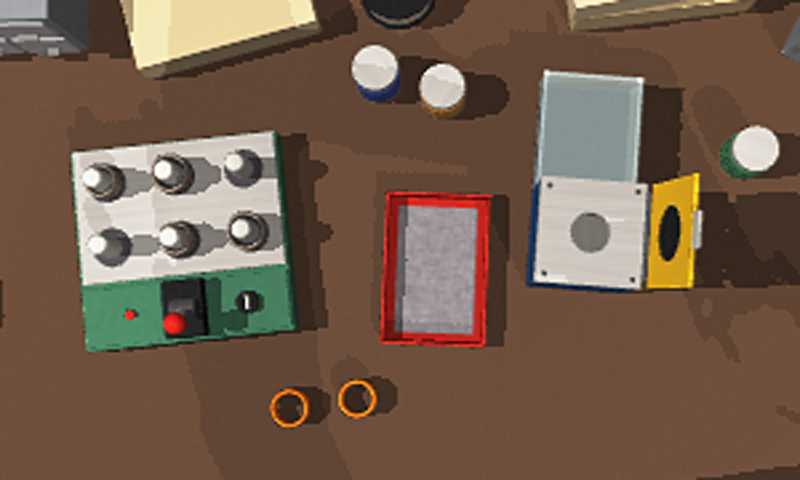

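View pics/s1.png

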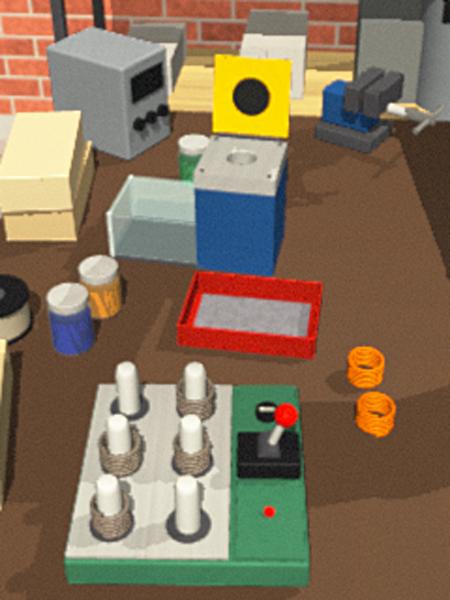

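The pictures show the plate (top crop about 75–295, 130–350) with four coils on its arbors, at crop (103,180), (172,173), (178,238) and (248,230). Arbors (243,167) and (108,245) are empty. The switch ball is at (173,323), leaning to -x, so the plate is on. The two orange rings at (290,408) and (357,398) are the look-alikes on the bench. They are not meant; the coils are the grey-bronze ones on the arbors, and both crops confirm it. The tray is at centre, the gauge is on the right with its cover open.

```bash
cat > h.py <<'E'
from rig import telemetry, imaging, r
import cv2,numpy as np
from scipy.optimize import least_squares
K={c:imaging.calibration(c) for c in("top","side")}
def proj(c,P):
    k=K[c];T=np.linalg.inv(k["cam_to_world"]);q=np.atleast_2d(P)@T[:3,:3].T+T[:3,3]
    return np.c_[k["cx"]+k["fx"]*q[:,0]/-q[:,2], k["cy"]-k["fy"]*q[:,1]/-q[:,2]]
def back(c,uv,z):
    k=K[c];T=k["cam_to_world"];d=T[:3,:3]@[(uv[0]-k["cx"])/k["fx"],-(uv[1]-k["cy"])/k["fy"],-1]
    return T[:3,3]+d*(z-T[2,3])/d[2]
def place(p,L):
    L=np.atleast_2d(L).astype(float);c,s=np.cos(p[2]),np.sin(p[2])
    return np.c_[p[0]+c*L[:,0]-s*L[:,1],p[1]+s*L[:,0]+c*L[:,1],L[:,2]+(p[3] if len(p)>3 else 0)]
def fit(p0,L,obs): # obs {cam:(idx,px)}
    f=lambda p:np.concatenate([(proj(c,place(p,L)[i])-u).ravel() for c,(i,u) in obs.items()])
    s=least_squares(f,p0,loss="soft_l1");return s.x,f(s.x).reshape(-1,2)
E
python3 - <<'E'
from h import *
T=lambda a:np.array(a)/[800/300,480/180]+[150,110]-0.3
S=lambda a:np.array(a)/1.875+[200,70]-.3
arb=[[0,-85,116],[0,0,116],[0,85,116],[80,-85,116],[80,0,116],[80,85,116]]
o={"top":(range(6),T([[244,224],[175,234],[104,242],[238,161],[169,168],[98,175]])),
   "side":(range(6),S([[195,369],[190,423],[187,484],[126,369],[118,423],[107,483]]))}
p,e=fit([330,130,0,0],np.array(arb),o);print("plate",p,"\n",e.round(1).tolist())
g=[[-60,-60,170],[-60,60,170],[60,-60,170],[60,60,170],[0,0,170]]
o={"top":(range(5),T([[641,290],[531,286],[648,184],[540,177],[590,232]])),"side":(range(5),S([[288,143],[279,190],[210,138],[195,184],[241,157]]))}
p,e=fit([430,-220,0,0],np.array(g),o);print("gauge",p,"\n",e.round(1).tolist())
t=[[-95,-65,35],[-95,65,35],[95,-65,35],[95,65,35]]
import itertools
o={"top":(range(4),T([[384,342],[384,192],[486,346],[493,194]])),"side":(range(4),S([[322,283],[317,354],[200,272],[179,322]]))}
# tray long axis along image vertical = world x
o["top"]=(range(4),T([[486,346],[381,342],[493,194],[384,192]])); o["side"]=(range(4),S([[323,282],[316,345],[199,272],[179,319]]))
p,e=fit([400,-60,0,0],np.array(t),o);print("tray",p,"\n",e.round(1).tolist())
for n,z in(("jar_blue",85),("jar_amber",75),("jar_green",80)):
    print(n,back("top",T({"jar_blue":[375,67],"jar_amber":[443,86],"jar_green":[756,148]}[n]),z)[:2])
ball=[back("top",T([173,323]),z) for z in(110,120,130)];print(ball)
E
```

```text
plate [348.89494724 145.70024829  88.66435879  -8.20834822] 
 [[23.3, 47.3], [28.5, 61.5], [34.3, 76.6], [9.0, 51.7], [14.3, 66.9], [20.1, 82.2], [66.1, -17.1], [93.4, -24.8], [122.6, -33.7], [74.5, -3.8], [102.6, -9.9], [135.4, -16.4]]
gauge [ 5.29661680e+02 -2.49701099e+02 -6.99824459e-02 -5.29338115e+00] 
 [[-0.1, 0.1], [1.4, -0.5], [-1.1, 0.3], [-0.1, 0.9], [0.0, 0.9], [-0.8, 0.7], [-1.5, -3.6], [0.2, 0.3], [-0.3, -4.0], [0.5, 1.6]]
tray [ 4.98034179e+02 -7.31691945e+01 -5.98650592e-02 -3.50096586e+00] 
 [[-0.1, 1.3], [-0.1, 1.1], [-0.4, 1.0], [1.5, 0.2], [0.0, 0.4], [-0.4, -2.5], [-1.8, -0.6], [-1.1, 3.7]]
jar_blue [744.57643279  -3.10047497]
jar_amber [721.61476464 -85.37852312]
jar_green [ 637.38617184 -463.24077103]
[array([438.15070329, 236.81817296, 110.        ]), array([438.08998882, 234.48632153, 120.        ]), array([438.02927435, 232.1544701 , 130.        ])]
```

Run:
```python
from h import *
T=lambda a:np.array(a)/[800/300,480/180]+[150,110]-0.3
S=lambda a:np.array(a)/1.875+[200,70]-.3
arb=[[0,-85,116],[0,0,116],[0,85,116],[80,-85,116],[80,0,116],[80,85,116]]
o={"top":(range(6),T([[244,224],[175,234],[104,242],[238,161],[169,168],[98,175]])),
   "side":(range(6),S([[195,369],[190,423],[187,484],[126,369],[118,423],[107,483]]))}
pp,e=fit([520,230,0.1,0],np.array(arb),o);print("plate",pp,"\n",e.round(1).tolist())
p3,_=fit([520,230,.1],np.array(arb),{"top":o["top"]});print("top only",p3)
# overlay
def draw(c,crop,f,name):
    im=cv2.imread(f"pics/{c}0.png");x0,y0,w,h=crop
    im=cv2.resize(im[y0:y0+h,x0:x0+w],None,fx=f,fy=f,interpolation=cv2.INTER_CUBIC)
    q=lambda P:((proj(c,P)-[x0,y0]+.5)*f*8).round().astype(int)
    def poly(P,col):cv2.polylines(im,[q(P)],True,col,1,cv2.LINE_AA,3)
    a=np.linspace(0,2*np.pi,40);ci=lambda x,y,z,R:np.c_[x+R*np.cos(a),y+R*np.sin(a),0*a+z]
    sq=lambda x,y,z:np.array([[-x,-y,z],[x,-y,z],[x,y,z],[-x,y,z]])
    P=p3; G=[530,-248.5,-.065]; R=[498,-73,-.06]
    for u in arb: poly(place(P,ci(*u,13)),(255,0,255)); poly(place(P,ci(u[0],u[1],50,20.5)),(255,255,0))
    poly(place(P,sq(125,130,50)),(255,0,255)); poly(place(G,sq(60,60,170)),(255,0,255));poly(place(G,ci(0,0,170,22)),(255,0,255))
    poly(place(R,sq(95,65,35)),(255,255,0))
    cv2.imwrite(name,im)
draw("top",(165,150,255,105),3.1,"pics/t2.png"); draw("side",(225,120,180,270),2.2,"pics/s2.png")
```

```text
plate [ 5.40517393e+02  2.36097256e+02  9.22626381e-02 -1.07769268e+01] 
 [[0.7, 1.7], [-0.1, 0.9], [-0.2, 0.9], [0.5, 0.5], [-0.2, 0.8], [-0.1, 1.1], [-0.9, 0.4], [-0.2, -0.2], [-0.9, -0.2], [-0.3, 0.2], [-0.7, -0.5], [-0.1, 0.0]]
top only [5.42460522e+02 2.33664983e+02 9.51015866e-02]
```

View pics/t2.png

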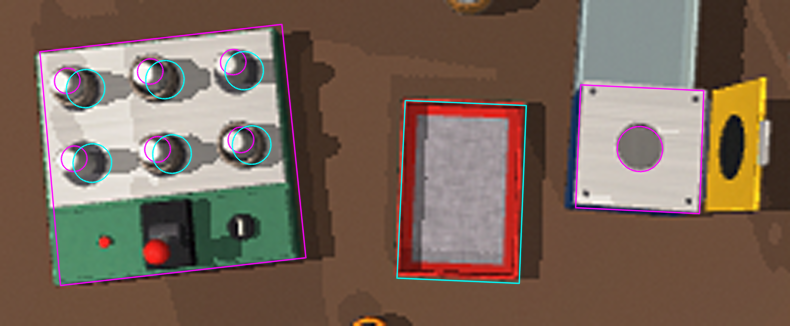

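View pics/s2.png

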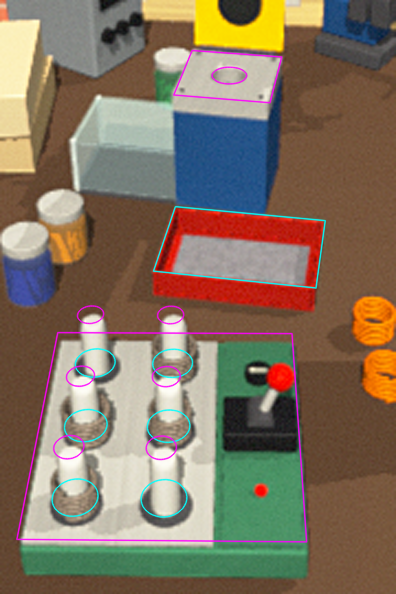

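Run:
```python
from h import *
for c,(x0,y0,w,h),f in(("top",(172,155,92,90),6.5),("side",(228,255,140,125),4.6)):
    im=cv2.imread(f"pics/{c}0.png");b=im.astype(int)
    m=((b[:,:,2]>120)&(b[:,:,1]<70)&(b[:,:,0]<70)).astype(np.uint8)
    n,l,s,ce=cv2.connectedComponentsWithStats(m);
    print(c,[(s[i].tolist(),ce[i].round(1).tolist()) for i in range(1,n) if s[i][4]>12])
    im=cv2.resize(im[y0:y0+h,x0:x0+w],None,fx=f,fy=f,interpolation=cv2.INTER_CUBIC);cv2.imwrite(f"pics/{c}3.png",im)
```

```text
top [([292, 182, 42, 58, 682], [314.0, 208.9]), ([211, 227, 8, 8, 46], [214.7, 231.0]), ([105, 276, 8, 81, 110], [108.7, 317.7]), ([594, 372, 46, 28, 509], [613.6, 389.1])]
side [([32, 0, 6, 14, 28], [34.4, 5.9]), ([88, 0, 14, 8, 60], [94.2, 2.4]), ([17, 2, 7, 11, 24], [19.8, 6.2]), ([113, 5, 5, 6, 17], [114.9, 6.6]), ([317, 8, 5, 8, 13], [319.3, 11.6]), ([1, 11, 12, 13, 48], [7.1, 16.8]), ([22, 12, 7, 7, 15], [26.1, 15.1]), ([105, 21, 12, 14, 69], [110.4, 27.3]), ([372, 21, 3, 9, 15], [372.5, 24.7]), ([136, 23, 7, 8, 23], [139.6, 26.4]), ([118, 35, 11, 9, 30], [122.7, 38.1]), ([43, 38, 8, 14, 40], [46.4, 45.0]), ([26, 42, 10, 12, 37], [31.1, 47.2]), ([125, 45, 12, 11, 55], [130.1, 49.4]), ([40, 47, 30, 27, 237], [54.6, 59.8]), ([137, 46, 15, 15, 83], [144.1, 53.3]), ([23, 50, 6, 13, 21], [25.7, 56.8]), ([110, 50, 13, 19, 76], [116.1, 58.4]), ([2, 53, 11, 18, 74], [7.4, 60.4]), ([81, 57, 6, 10, 27], [84.4, 61.1]), ([129, 59, 6, 9, 20], [131.5, 63.2]), ([6, 65, 35, 23, 211], [24.4, 77.0]), ([118, 66, 8, 7, 21], [121.2, 69.3]), ([110, 71, 7, 12, 37], [113.3, 76.1]), ([81, 72, 20, 12, 6
[... 1673 characters left out ...]
1], [91.1, 181.8]), ([44, 181, 7, 14, 38], [47.5, 187.3]), ([113, 185, 5, 8, 20], [115.4, 188.4]), ([65, 187, 5, 6, 13], [66.8, 189.5]), ([86, 191, 10, 14, 50], [91.2, 197.9]), ([59, 193, 6, 6, 16], [61.5, 196.0]), ([65, 194, 16, 12, 65], [73.7, 199.4]), ([99, 201, 5, 10, 14], [100.2, 205.4]), ([75, 205, 14, 11, 62], [82.2, 209.5]), ([294, 214, 78, 48, 1873], [333.3, 237.6]), ([61, 216, 14, 23, 99], [67.5, 226.5]), ([68, 216, 23, 31, 145], [79.7, 230.4]), ([0, 219, 34, 43, 314], [15.6, 240.1]), ([0, 226, 9, 16, 52], [3.2, 233.3]), ([53, 245, 11, 15, 54], [58.8, 253.9]), ([37, 260, 20, 21, 128], [45.9, 270.0]), ([346, 285, 13, 13, 128], [351.9, 291.0]), ([341, 340, 5, 6, 23], [343.0, 342.6])]
```

View pics/top3.png

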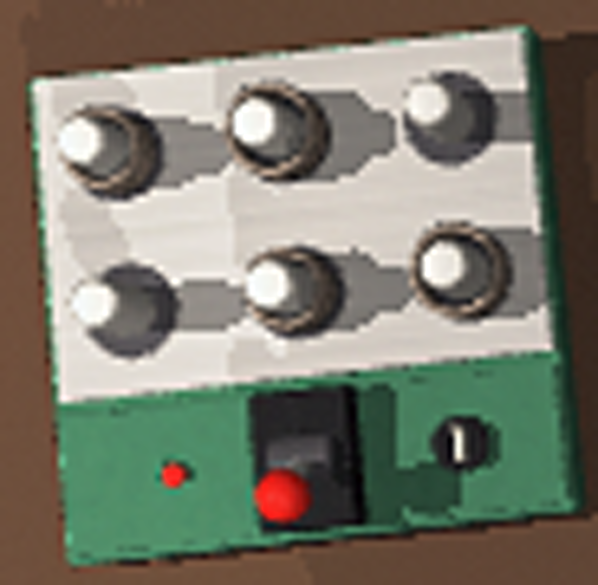

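View pics/side3.png

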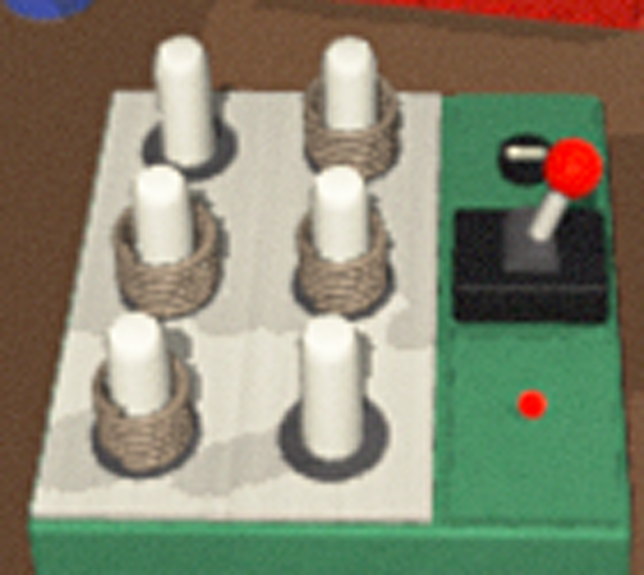

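The crops show the tips clearly (top crop: (442,265), (271,286), (96,304), (429,101), (254,122), (80,140)), the ball at (281,496), and coils on four arbors. Next I'll do a joint fit with small camera corrections.

```bash
cat > ba.py <<'E'
from h import *
from scipy.spatial.transform import Rotation as Ro
Z=lambda a,f,o:np.array(a,float)/f+o-.5
arb=[[0,-85,115],[0,0,115],[0,85,115],[80,-85,115],[80,0,115],[80,85,115],[80,-85,50],[0,85,50],[125,130,50],[125,-130,50],[-125,-130,50],[-125,130,50],[-85-55*np.sin(.5),0,72+55*np.cos(.5)]]
PT=np.vstack([Z([[442,265],[271,286],[96,304],[429,101],[254,122],[80,140],[450,117],[128,310],[32,78],[528,28],[568,512],[68,560]],6.5,[172,155]),[214.7,231]])
PS=np.vstack([Z([[350,48],[340,177],[330,328],[182,46],[160,177],[137,327],[190,150],[334,440],[32,520],[113,93],[603,96],[628,522]],4.6,[228,255]),[351.9,291]])
T=lambda a:Z(a,800/300,[150,110]); S=lambda a:Z(a,1.875,[200,70])
g=[[-60,-60,170],[-60,60,170],[60,-60,170],[60,60,170],[0,0,170]]
GT=T([[641,290],[531,286],[648,184],[540,177],[590,232]]);GS=S([[288,143],[279,190],[210,138],[195,184],[241,157]])
t=[[-95,-65,35],[-95,65,35],[95,-65,35],[95,65,35]]
RT=T([[486,346],[381,342],[493,194],[384,192]]);RS=S([[323,282],[316,345],[199,272],[179,319]])
K0={c:K[c]["cam_to_world"].copy() for c in K}
def setc(v):
    for i,c in enumerate(("top","side")):
        M=K0[c].copy();M[:3,3]+=v[6*i:6*i+3];M[:3,:3]=Ro.from_rotvec(v[6*i+3:6*i+6]).as_matrix()@M[:3,:3];K[c]["cam_to_world"]=M
def f(v):
    setc(v);o=[]
    for p,L,a,b in((v[12:15],arb,PT,PS),(v[15:18],g,GT,GS),(v[18:21],t,RT,RS)):
        W=place(p,L);o+=[(proj("top",W)-a).ravel()/.5,(proj("side",W)-b).ravel()/.7]
    return np.concatenate(o+[v[:12]/np.tile([2]*3+[.003]*3,2)])
s=least_squares(f,np.r_[np.zeros(12),541,235,.093,530,-248,-.065,498,-73,-.06],x_scale=np.r_[np.tile([1]*3+[.001]*3,2),np.tile([1,1,.01],3)],loss="soft_l1")
setc(s.x)
PL,GA,TR=s.x[12:15],s.x[15:18],s.x[18:21]
if __name__=="__main__":
    print(s.x[:12].round(4).tolist());print("plate",PL,"gauge",GA,"tray",TR,s.cost)
    e=f(s.x)[:26]*.5;print(e.round(1).tolist());e=f(s.x)[26:52]*.7;print(e.round(1).tolist())
    for a in arb[:6]+arb[-1:]: print(a[:2],place(PL,a)[0].round(1))
    np.savez("cal.npz",v=s.x)
E
python3 ba.py
```

```text
[-0.0132, -1.1607, 0.745, -0.0023, 0.0005, -0.0002, 0.0132, 1.1608, 1.0721, -0.003, -0.0016, 0.0003]
plate [5.40232697e+02 2.36748996e+02 9.11803289e-02] gauge [ 5.30604638e+02 -2.52986140e+02 -7.68212158e-02] tray [ 4.99802033e+02 -7.69019047e+01 -5.47095900e-02] 64.0099952660978
[0.2, -0.1, -0.3, -0.4, -0.3, -0.3, -0.2, 0.0, -0.0, -0.3, -0.0, -0.2, 0.2, 0.2, 0.6, 0.1, -1.4, -0.2, 0.4, -1.0, 1.7, -0.1, -0.6, 1.2, 1.0, 2.4]
[-0.2, 0.4, -0.0, 0.5, -0.2, 0.2, -0.1, 0.6, 0.1, 0.2, -0.3, 0.0, 0.3, -0.4, 0.1, -1.6, -1.3, -0.2, 0.0, -1.8, 0.1, -1.8, 1.2, 0.9, 4.2, 1.0]
[0, -85] [548.  152.1 115. ]
[0, 0] [540.2 236.7 115. ]
[0, 85] [532.5 321.4 115. ]
[80, -85] [627.6 159.4 115. ]
[80, 0] [619.9 244.  115. ]
[80, 85] [612.2 328.7 115. ]
[np.float64(-111.36840462323116), 0] [429.3 226.6 120.3]
```

Emit:
step_arm(moves=[[[0,0,0.388],[0,0,-0.3],-1],[[0,0,0.388],[0,0,-0.3],-1],[[0,0,0.388],[0,0,-0.3],-1],[[0,0,0.388],[0,0,-0.3],-1],[[0,0,0.388],[0,0,-0.3],-1]])

```text
clock: 1.5
eef_pos: [187.3, -595.4, 289.7]
tcp_rot: [-3.139, 0.001, 0.003]
contact_force: [-0.1, 0.3, -0.2]
opening: 0.14
grasp_force: 0.0
```

Emit:
step_arm(moves=[[[0,0,0],[0.5,-1,0],-1],[[0,0,0],[0.5,-1,0],-1],[[0,0,0],[0.5,-1,0],-1],[[0,0,0],[0.5,-1,0],-1],[[0,0,0],[0.5,-1,0],-1],[[0,0,0],[0.5,-1,0],-1]])

```text
clock: 2.1
eef_pos: [288.2, -393.1, 290.3]
tcp_rot: [-3.139, 0.001, 0.005]
contact_force: [-0.4, -0.3, -0.7]
opening: -0.002
grasp_force: 0.0
```

Emit:
step_arm(moves=[[[0,0,0],[0.3,-1,0],-1],[[0,0,0],[0.3,-1,0],-1],[[0,0,0],[0.3,-1,0],-1],[[0,0,0],[0.3,-1,0],-1],[[0,0,0],[0.3,-1,0],-1],[[0,0,0],[0.3,-1,0],-1]])

```text
clock: 2.7
eef_pos: [347.7, -195.6, 290.9]
tcp_rot: [3.142, 0.001, 0.004]
contact_force: [-0.2, -0.7, -0.5]
opening: -0.0
grasp_force: 0.0
```

Emit:
step_arm(moves=[[[0,0,0],[0.1,-1,0],-1],[[0,0,0],[0.1,-1,0],-1],[[0,0,0],[0.1,-1,0],-1],[[0,0,0],[0.1,-1,0],-1],[[0,0,0],[0.1,-1,0],-1],[[0,0,0],[0.1,-1,0],-1]])

```text
clock: 3.3
eef_pos: [368.1, 3.6, 291.0]
tcp_rot: [3.141, 0.001, 0.003]
contact_force: [-0.1, 0.1, -0.4]
opening: -0.003
grasp_force: 0.0
```

Emit:
step_arm(moves=[[[0,0,0],[0.12,-1,0.2],-1],[[0,0,0],[0.12,-1,0.2],-1],[[0,0,0],[0.12,-1,0.2],-1],[[0,0,0],[0.12,-1,0.2],-1],[[0,0,0],[0.12,-1,0.2],-1],[[0,0,0],[0.12,-1,0.2],-1]])

```text
clock: 3.9
eef_pos: [392.5, 202.6, 250.4]
tcp_rot: [3.14, 0.001, -0.0]
contact_force: [-0.3, -0.5, -0.0]
opening: 0.001
grasp_force: 0.0
```

Emit:
step_arm(moves=[[[0,0,0],[0.02,-0.13,0],-1],[[0,0,0],[0.02,-0.13,0.2],-1],[[0,0,0],[0.02,-0.13,0.4],-1],[[0,0,0],[0.02,-0.13,0.6],-1],[[0,0,0],[0.02,-0.13,0.72],-1],[[0,0,0],[0.02,-0.13,0.72],-1],[[0,0,0],[0.02,-0.13,0.72],-1]])

```text
clock: 4.6
eef_pos: [396.5, 228.0, 107.9]
tcp_rot: [3.141, 0.0, -0.002]
contact_force: [-0.3, -0.4, 0.2]
opening: -0.003
grasp_force: 0.0
```

```bash
cat > cam.py <<'E'
from h import *
from scipy.spatial.transform import Rotation as Ro
_v=np.load("cal.npz")["v"]
for i,c in enumerate(("top","side")):
    M=K[c]["cam_to_world"];M=M.copy();M[:3,3]+=_v[6*i:6*i+3];M[:3,:3]=Ro.from_rotvec(_v[6*i+3:6*i+6]).as_matrix()@M[:3,:3];K[c]["cam_to_world"]=M
PL,GA,TR=_v[12:15],_v[15:18],_v[18:21]
def snap(c,crop,f,name,marks=()):
    im=np.ascontiguousarray(imaging.grab_frame(c)[:,:,::-1]);x0,y0,w,h=crop
    im=cv2.resize(im[y0:y0+h,x0:x0+w],None,fx=f,fy=f,interpolation=cv2.INTER_CUBIC)
    for P in marks:
        q=(proj(c,P)[0]-[x0,y0]+.5)*f;cv2.drawMarker(im,tuple(q.round().astype(int).tolist()),(255,0,255),cv2.MARKER_CROSS,10,1)
    return im
E
python3 - <<'E'
from cam import *
s=telemetry.sense();print(s["eef_pos"],s["contact_force"])
p=s["eef_pos"]
a=snap("top",(172,155,92,90),5,"",[p]);b=snap("side",(228,200,160,180),3,"",[p])
h=max(a.shape[0],b.shape[0]);o=np.zeros((h,a.shape[1]+b.shape[1],3),np.uint8);o[:a.shape[0],:a.shape[1]]=a;o[:b.shape[0],a.shape[1]:]=b[:, :]
cv2.imwrite("pics/sw.png",cv2.resize(o,None,fx=.82,fy=.82))
E
```

```text
[396.47092961 228.0239412  107.86137164] [-0.34144358 -0.41864137  0.15126069]
```

View pics/sw.png

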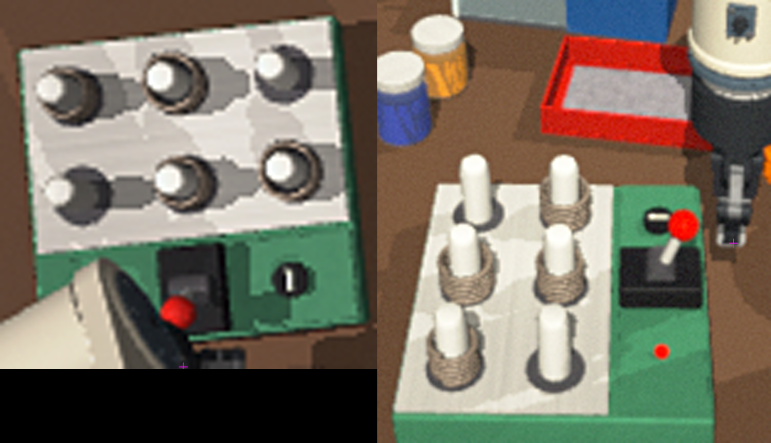

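The picture shows the shut fingertips at side (735,240), on my marker, so the calibration holds. They stand just to -x of the red ball at (683,225). Pushing toward +x now.

Emit:
step_arm(moves=[[[0,0,0],[0.06,0,0],-1],[[0,0,0],[0.12,0,0],-1],[[0,0,0],[0.17,0,0],-1],[[0,0,0],[0.22,0,0],-1],[[0,0,0],[0.26,0,0],-1],[[0,0,0],[0.29,0,0],-1],[[0,0,0],[0.31,0,0],-1],[[0,0,0],[0.31,0,0],-1]])

```text
clock: 5.5
eef_pos: [456.6, 229.6, 106.8]
tcp_rot: [3.141, 0.003, -0.0]
contact_force: [-3.7, 0.8, 1.4]
opening: 0.001
grasp_force: 2.2
```

```bash
cat > ball.py <<'E'
from cam import *
im=imaging.grab_frame("side").astype(int)
m=((im[:,:,0]>120)&(im[:,:,1]<70)&(im[:,:,2]<70)).astype(np.uint8)
n,l,s,ce=cv2.connectedComponentsWithStats(m)
print([(s[i].tolist(),ce[i].round(1).tolist()) for i in range(1,n) if s[i][4]>12 and 260<ce[i][1]<350 and ce[i][0]>250])
for t in(0,.2,.4,.6,.8,.9,1.): print(t,proj("side",place(PL,[-85+55*np.sin(t-.5),0,72+55*np.cos(t-.5)]))[0].round(1))
print(telemetry.sense()["eef_pos"],telemetry.sense()["contact_force"])
E
python3 ball.py
```

```text
[([325, 287, 11, 12, 112], [329.9, 292.4]), ([341, 341, 5, 5, 20], [343.0, 342.9])]
0 [356.1 292. ]
0.2 [351.2 290.4]
0.4 [345.9 289.6]
0.6 [340.4 289.6]
0.8 [335.1 290.3]
0.9 [332.6 291. ]
1.0 [330.1 291.8]
[456.6525511  229.64902687 106.90459394] [-3.65992091  0.26636819  0.07724648]
```

Emit:
step_arm(moves=[[[0,0,0],[0.02,0,0],-1],[[0,0,0],[0.03,0,0],-1],[[0,0,0],[0.04,0,0],-1],[[0,0,0],[0.04,0,0],-1]])

```text
clock: 5.95
eef_pos: [457.6, 229.2, 106.4]
tcp_rot: [3.139, 0.016, -0.001]
contact_force: [-33.0, 7.4, 22.6]
opening: 0.0
grasp_force: 16.8
```

```bash
python3 ball.py
```

```text
[([324, 287, 12, 12, 109], [329.7, 292.5]), ([341, 340, 5, 6, 22], [343.1, 342.7])]
0 [356.1 292. ]
0.2 [351.2 290.4]
0.4 [345.9 289.6]
0.6 [340.4 289.6]
0.8 [335.1 290.3]
0.9 [332.6 291. ]
1.0 [330.1 291.8]
[457.59024754 229.24288362 106.40988653] [-32.2346311    7.60495398  22.03347229]
```

Emit:
step_arm(moves=[[[0,0,0],[-0.15,0,0],-1],[[0,0,0],[-0.15,0,0],-1],[[0,0,0],[-0.15,0,-0.2],-1],[[0,0,0],[-0.15,0,-0.45],0.41],[[0,0,0],[-0.15,0,-0.6],0.41],[[0,0,0],[-0.15,0,-0.6],0.41],[[0,0,0],[-0.15,0,-0.6],0.41]])

```text
clock: 6.7
eef_pos: [436.4, 230.0, 227.9]
tcp_rot: [-3.141, -0.002, 0.0]
contact_force: [-1.5, 0.4, -0.8]
opening: 0.678
grasp_force: 0.0
```

Emit:
step_arm(moves=[[[0,0,0],[0.2,0.15,0],0.41],[[0,0,0],[0.4,0.28,0],0.41],[[0,0,0],[0.56,0.385,0],0.41],[[0,0,0],[0.56,0.385,0],0.41],[[0,0,0],[0.56,0.385,0],0.41],[[0,0,0],[0.56,0.385,0],0.41]])

```text
clock: 7.3
eef_pos: [546.2, 153.0, 226.0]
tcp_rot: [3.141, 0.003, 0.0]
contact_force: [0.3, 0.2, 0.6]
opening: 0.708
grasp_force: 0.0
```

```bash
python3 ball.py|head -1
python3 - <<'E'
from cam import *
s=telemetry.sense();print(s["eef_pos"],s["tcp_rot"],s["opening"],s["contact_force"])
E
```

```text
[([325, 287, 12, 12, 115], [330.2, 292.3]), ([341, 340, 5, 6, 23], [343.0, 342.6])]
[546.24264953 153.21678683 226.3428617 ] [3.14125468e+00 1.93124464e-03 7.38290162e-04] 0.706202390627833 [-0.19383831 -0.66017472  0.30278649]
```

Emit:
step_arm(moves=[[[0,0,0],[0.01,0.005,0.2],0.41],[[0,0,0],[0.01,0.005,0.4],0.41],[[0,0,0],[0.01,0.005,0.6],0.41],[[0,0,0],[0.01,0.005,0.68],0.41],[[0,0,0],[0.01,0.005,0.72],0.41],[[0,0,0],[0.01,0.005,0.76],0.41],[[0,0,0],[0.01,0.005,0.8],0.41],[[0,0,0],[0.01,0.005,0.83],0.41]])

```text
clock: 8.15
eef_pos: [549.9, 152.2, 61.6]
tcp_rot: [-3.141, -0.001, 0.0]
contact_force: [-0.1, 0.1, -0.1]
opening: 0.704
grasp_force: 0.0
```

Emit:
step_arm(squeeze=25, moves=[[[0,0,0],[0,0,0],-1],[[0,0,0],[0,0,0],-1],[[0,0,0],[0,0,0],-1],[[0,0,0],[0,0,0],-1],[[0,0,0],[0,0,0],-1],[[0,0,0],[0,0,0],-1]])

```text
clock: 8.75
eef_pos: [549.5, 151.8, 61.4]
tcp_rot: [3.142, -0.0, 0.0]
contact_force: [-0.6, 0.3, -0.1]
opening: 0.534
grasp_force: 25.8
```

Run:
```python
from cam import *
s=telemetry.sense();print(s["eef_pos"],s["opening"]*85,s["contact_force"],s["grasp_force"])
b=snap("side",(228,210,160,170),3.2,"",[s["eef_pos"]]);cv2.imwrite("pics/g1.png",b)
```

```text
[549.54976767 151.77243282  61.39347324] 45.42239476386359 [-0.55669029  0.33777483 -0.14206743] 25.827075114939362
```

View pics/g1.png

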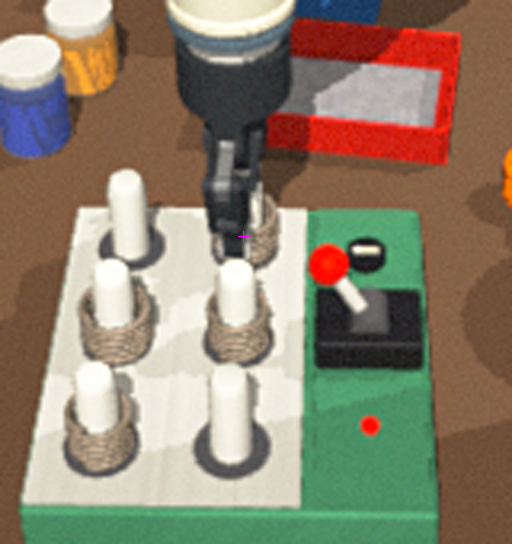

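The coil is gripped: finger at about (230,240), coil visible to the right of it at (262,235), grip opening 45.4 mm. I'll lift and check.

Emit:
step_arm(moves=[[[0,0,0],[0,0,-0.1],-1],[[0,0,0],[0,0,-0.2],-1],[[0,0,0],[0,0,-0.35],-1],[[0,0,0],[0,0,-0.55],-1],[[0,0,0],[0,0,-0.75],-1],[[0,0,0],[0,0,-0.75],-1],[[0,0,0],[0,0,-0.75],-1]])

```text
clock: 9.5
eef_pos: [549.9, 151.9, 212.1]
tcp_rot: [-3.141, -0.002, 0.0]
contact_force: [0.7, -0.1, -2.1]
opening: 0.535
grasp_force: 26.1
```

Run:
```python
from cam import *
s=telemetry.sense();p=s["eef_pos"];print(p,s["opening"]*85,s["contact_force"],s["grasp_force"])
u=proj("side",p)[0].astype(int)
b=snap("side",(u[0]-40,u[1]-35,80,70),7,"",[p,p+[0,23,0]]);cv2.imwrite("pics/g2.png",b)
```

```text
[549.88027811 151.92386079 212.0611851 ] 45.49583558479982 [ 0.70610768 -0.08279333 -2.05134874] 26.139603266492486
```

View pics/g2.png

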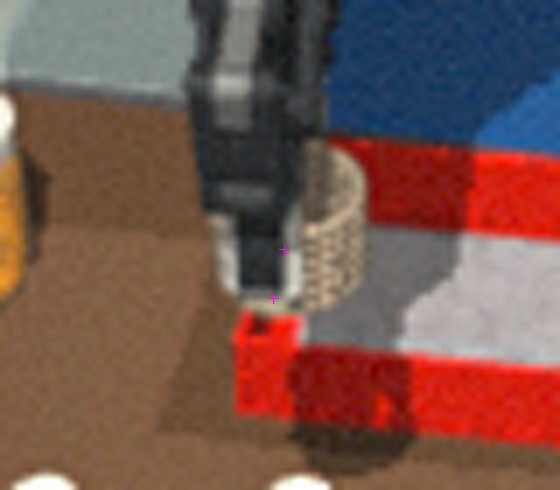

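Emit:
step_arm(moves=[[[0,0,0],[0,0.2,0],-1],[[0,0,0],[0,0.4,0],-1],[[0,0,0],[0,0.6,0],-1],[[0,0,0],[0,0.8,0],-1],[[0,0,0],[0,1,0],-1],[[0,0,0],[0,1,0],-1]])

```text
clock: 10.15
eef_pos: [548.3, -52.1, 209.3]
tcp_rot: [3.14, 0.003, -0.003]
contact_force: [-0.4, 0.8, -1.3]
opening: 0.53
grasp_force: 26.3
```

Emit:
step_arm(moves=[[[0,0,0],[0,0.16,0],-1],[[0,0,0],[0,0.16,0.2],-1],[[0,0,0],[0,0.16,0.4],-1],[[0,0,0],[0,0.16,0.6],-1],[[0,0,0],[0,0.16,0.75],-1],[[0,0,0],[0,0.16,0.88],-1],[[0,0,0],[0,0.16,0.95],-1],[[0,0,0],[0,0.16,0.95],-1]])

```text
clock: 10.95
eef_pos: [547.3, -79.5, 18.7]
tcp_rot: [-3.141, 0.005, 0.0]
contact_force: [0.0, 0.1, -1.1]
opening: 0.532
grasp_force: 26.4
```

Run:
```python
from cam import *
s=telemetry.sense();p=s["eef_pos"];print(p,s["opening"]*85,s["contact_force"],s["grasp_force"])
u=proj("side",p)[0].astype(int);t=proj("top",p)[0].astype(int)
b=snap("side",(u[0]-50,u[1]-40,100,70),5.5,"",[p]);a=snap("top",(t[0]-25,t[1]-35,50,70),5.5,"",[p]);cv2.imwrite("pics/g3.png",np.hstack([b,a]))
```

```text
[547.34197198 -79.50513055  18.69339611] 45.25831896168857 [ 0.01688696  0.06008871 -1.09763218] 26.364718505647033
```

View pics/g3.png

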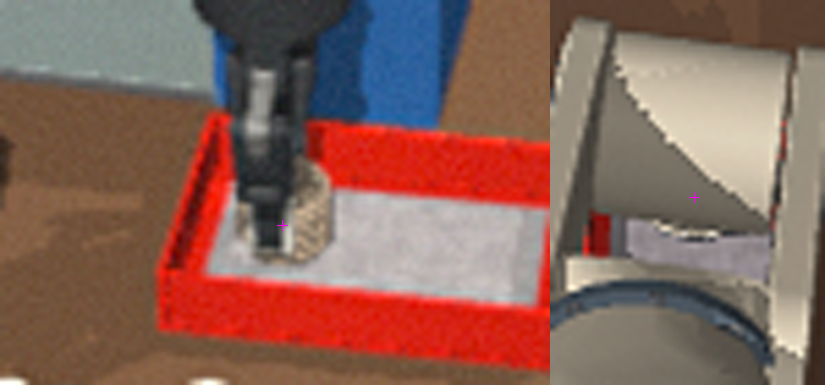

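The coil is held inside the tray, left edge about 235 and right edge 333 in the side crop, which makes it about 47.7 mm: fat. Releasing it and going to the next coil.

Emit:
step_arm(moves=[[[0,0,0],[0,0,0],0.41],[[0,0,0],[0,0,0],0.41],[[0,0,0],[0,0,-0.1],0.41],[[0,0,0],[0,0,-0.3],0.41],[[0,0,0],[0,0,-0.5],0.41],[[0,0,0],[0,0,-0.75],0.41],[[0,0,0],[0,0,-0.97],0.41],[[0,0,0],[0,0,-0.97],0.41]])

```text
clock: 11.85
eef_pos: [553.4, -80.8, 222.9]
tcp_rot: [3.14, -0.012, 0.0]
contact_force: [0.8, 0.8, -0.5]
opening: 0.703
grasp_force: 0.0
```

Emit:
step_arm(moves=[[[0,0,0],[0,-0.25,0],0.41],[[0,0,0],[0,-0.5,0],0.41],[[0,0,0],[0,-0.75,0],0.41],[[0,0,0],[0,-1,0],0.41],[[0,0,0],[0,-1,0],0.41]])

```text
clock: 12.35
eef_pos: [549.3, 125.1, 215.7]
tcp_rot: [-3.14, -0.001, 0.004]
contact_force: [0.8, -0.7, 0.0]
opening: 0.706
grasp_force: 0.0
```

Emit:
step_arm(moves=[[[0,0,0],[-0.03,-0.25,0],0.41],[[0,0,0],[-0.03,-0.58,0],0.41],[[0,0,0],[-0.03,-0.58,0],0.41],[[0,0,0],[-0.03,-0.58,0],0.41],[[0,0,0],[-0.03,-0.58,0],0.41]])

```text
clock: 12.85
eef_pos: [543.3, 235.0, 215.2]
tcp_rot: [3.141, 0.0, 0.001]
contact_force: [-0.3, -0.9, 0.0]
opening: 0.704
grasp_force: 0.0
```

```bash
cat > st.py <<'E'
from cam import *
s=telemetry.sense();p=s["eef_pos"];print(s["clock"],p.round(1),s["tcp_rot"].round(3),round(s["opening"]*85,2),s["contact_force"].round(1),round(s["grasp_force"],1))
E
python3 st.py
```

```text
12.85 [543.3 235.  215.2] [3.141e+00 0.000e+00 1.000e-03] 59.84 [-0.3 -0.9  0. ] 0.0
```

Emit:
step_arm(moves=[[[0,0,0],[-0.04,-0.008,0.2],0.41],[[0,0,0],[-0.04,-0.008,0.4],0.41],[[0,0,0],[-0.04,-0.008,0.55],0.41],[[0,0,0],[-0.04,-0.008,0.62],0.41],[[0,0,0],[-0.04,-0.008,0.68],0.41],[[0,0,0],[-0.04,-0.008,0.72],0.41],[[0,0,0],[-0.04,-0.008,0.755],0.41],[[0,0,0],[-0.04,-0.008,0.755],0.41]])

```text
clock: 13.65
eef_pos: [535.6, 237.3, 64.2]
tcp_rot: [3.142, -0.0, -0.0]
contact_force: [0.3, -0.6, -0.2]
opening: 0.706
grasp_force: 0.0
```

Emit:
step_arm(squeeze=30, moves=[[[0,0,0],[0,0,0],-1],[[0,0,0],[0,0,0],-1],[[0,0,0],[0,0,0],-1],[[0,0,0],[0,0,0],-1],[[0,0,0],[0,0,0],-1],[[0,0,0],[0,0,0],-1]])

```text
clock: 14.25
eef_pos: [536.3, 238.1, 65.3]
tcp_rot: [-3.14, -0.002, 0.0]
contact_force: [-0.3, 1.6, 6.0]
opening: 0.461
grasp_force: 31.1
```

```bash
python3 st.py
```

```text
14.25 [536.3 238.1  65.3] [-3.14e+00 -2.00e-03  0.00e+00] 39.17 [-0.3  1.6  6. ] 31.1
```

Emit:
step_arm(moves=[[[0,0,0],[0,0,-0.1],-1],[[0,0,0],[0,0,-0.2],-1],[[0,0,0],[0,0,-0.35],-1],[[0,0,0],[0,0,-0.55],-1],[[0,0,0],[0,0,-0.75],-1],[[0,0,0],[0,0,-0.83],-1],[[0,0,0],[0,0,-0.83],-1]])

```text
clock: 14.95
eef_pos: [536.8, 237.8, 233.1]
tcp_rot: [-3.14, -0.005, 0.0]
contact_force: [-0.3, -0.3, -1.3]
opening: 0.462
grasp_force: 33.0
```

Emit:
step_arm(moves=[[[0,0,0],[0,0.2,0],-1],[[0,0,0],[0,0.4,0],-1],[[0,0,0],[0,0.6,0],-1],[[0,0,0],[0,0.8,0],-1],[[0,0,0],[0,1,0],-1],[[0,0,0],[0,1,0],-1]])

```text
clock: 15.55
eef_pos: [534.2, 33.3, 228.4]
tcp_rot: [3.14, 0.003, -0.003]
contact_force: [-0.6, 1.1, -1.1]
opening: 0.458
grasp_force: 33.0
```

Emit:
step_arm(moves=[[[0,0,0],[0,0.2,0],-1],[[0,0,0],[0,0.4,0],-1],[[0,0,0],[0,0.6,0],-1],[[0,0,0],[0,0.8,0],-1],[[0,0,0],[0,1,0],-1],[[0,0,0],[0,1,0],-1]])

```text
clock: 16.15
eef_pos: [534.8, -166.1, 228.6]
tcp_rot: [3.141, 0.002, -0.003]
contact_force: [-0.3, 0.6, -1.7]
opening: 0.458
grasp_force: 33.0
```

Emit:
step_arm(moves=[[[0,0,0],[-0.04,0.15,0],-1],[[0,0,0],[-0.04,0.3,0],-1],[[0,0,0],[-0.04,0.43,0.0],-1],[[0,0,0],[-0.04,0.43,0.1],-1],[[0,0,0],[-0.04,0.43,0.15],-1],[[0,0,0],[-0.04,0.43,0.15],-1],[[0,0,0],[-0.04,0.43,0.15],-1]])

```text
clock: 16.85
eef_pos: [527.4, -247.6, 199.8]
tcp_rot: [-3.141, 0.001, 0.001]
contact_force: [0.1, 0.1, -0.3]
opening: 0.457
grasp_force: 33.0
```

```bash
python3 st.py
python3 - <<'E'
from cam import *
s=telemetry.sense();p=s["eef_pos"]
m=[place(GA,q+[170])[0] for q in ([0,0],[22,0],[-22,0],[0,22],[0,-22],[-60,60],[60,60])]
b=snap("side",(280,100,100,75),8,"",m+[p,p+[0,0,-14.5]]);cv2.imwrite("pics/g4.png",b)
E
```

```text
16.85 [ 527.4 -247.6  199.8] [-3.141e+00  1.000e-03  1.000e-03] 38.85 [ 0.1  0.1 -0.3] 33.0
```

View pics/g4.png

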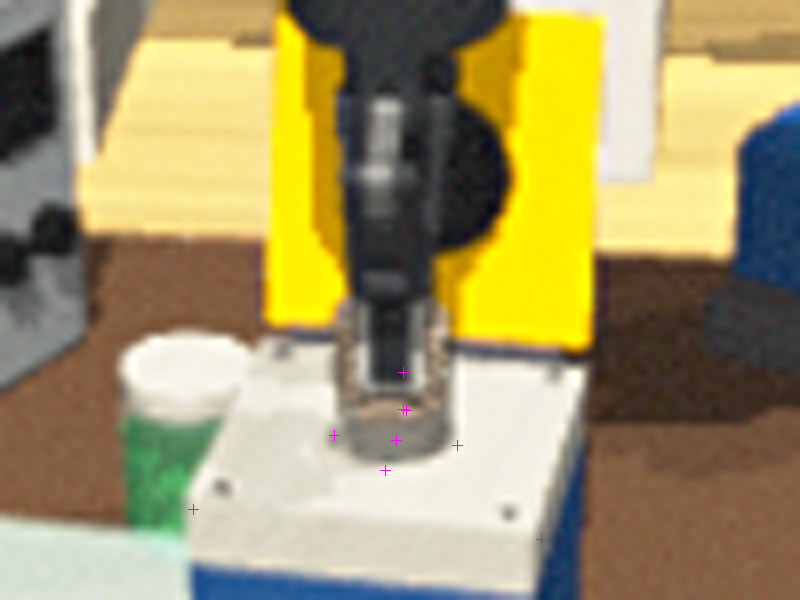

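Coil (337–450, bottom near row 430) hangs over the bore (343–450, front edge row 460). x is aligned to about 1 mm, and y is about 5 mm short. I'll shift and feel downward.

Emit:
step_arm(squeeze=40, moves=[[[0,0,0],[0,0.025,0],-1],[[0,0,0],[0,0.025,0.04],-1],[[0,0,0],[0,0.025,0.07],-1],[[0,0,0],[0,0.025,0.085],-1],[[0,0,0],[0,0.025,0.095],-1],[[0,0,0],[0,0.025,0.1],-1],[[0,0,0],[0,0.025,0.1],-1]])

```text
clock: 17.6
eef_pos: [527.4, -252.8, 179.9]
tcp_rot: [-3.14, 0.0, -0.0]
contact_force: [-0.7, 5.6, 1.9]
opening: 0.456
grasp_force: 43.3
```

```bash
python3 st.py
```

```text
17.6 [ 527.4 -252.8  179.9] [-3.14  0.   -0.  ] 38.8 [-0.7  5.6  1.9] 43.3
```

It went in: the coil's bottom is about 5 mm below the top face at low force. I'll lower a little and release.

Emit:
step_arm(moves=[[[0,0,0],[0,-0.005,0.01],-1],[[0,0,0],[0,-0.005,0.025],-1],[[0,0,0],[0,-0.005,0.025],-1],[[0,0,0],[0,-0.005,0.025],0.1],[[0,0,0],[0,-0.005,0.025],0.41],[[0,0,0],[0,-0.005,0.025],0.41],[[0,0,0],[0,-0.005,-0.1],0.41],[[0,0,0],[0,-0.005,-0.25],0.41]])

```text
clock: 18.4
eef_pos: [526.7, -252.3, 229.8]
tcp_rot: [-3.141, 0.003, -0.0]
contact_force: [0.9, -0.8, -0.2]
opening: 0.708
grasp_force: 0.0
```

Emit:
step_arm(moves=[[[0,0,0],[0,-0.2,0],0.41],[[0,0,0],[0.03,-0.4,0],0.41],[[0,0,0],[0.05,-0.6,0],0.41],[[0,0,0],[0.1,-0.8,0],0.41],[[0,0,0],[0.15,-1,0],0.41],[[0,0,0],[0.15,-1,0],0.41]])

```text
clock: 19.0
eef_pos: [558.5, -48.7, 230.6]
tcp_rot: [-3.14, -0.001, 0.003]
contact_force: [-0.6, -0.0, 0.5]
opening: 0.706
grasp_force: 0.0
```

```bash
python3 st.py
python3 - <<'E'
from cam import *
cv2.imwrite("pics/g5.png",np.hstack([snap("side",(235,100,120,160),3.2,""),snap("top",(290,125,130,160),3.2,"")]))
E
```

```text
19.0 [558.5 -48.7 230.6] [-3.14e+00 -1.00e-03  3.00e-03] 60.04 [-0.6 -0.   0.5] 0.0
```

View pics/g5.png

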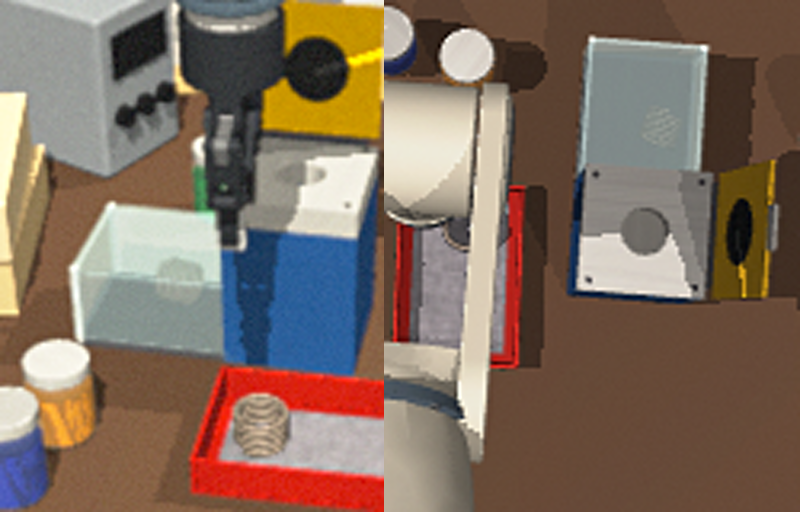

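The thin coil shows in the bin at (180,280) in side and (660,127) in top; the fat one stands in the tray at (260,425). Next is the coil at the (80,0) arbor.

Emit:
step_arm(moves=[[[0,0,0],[0.06,-0.2,0],0.41],[[0,0,0],[0.12,-0.4,0],0.41],[[0,0,0],[0.18,-0.6,0],0.41],[[0,0,0],[0.24,-0.8,0],0.41],[[0,0,0],[0.29,-1,0],0.41],[[0,0,0],[0.29,-1,0],0.41]])

```text
clock: 19.7
eef_pos: [616.8, 150.3, 230.2]
tcp_rot: [-3.14, -0.001, 0.002]
contact_force: [1.2, -0.2, -0.1]
opening: 0.705
grasp_force: 0.0
```

Emit:
step_arm(moves=[[[0,0,0],[0,-0.2,0],0.41],[[0,0,0],[0,-0.4,0],0.41],[[0,0,0],[0,-0.465,0],0.41],[[0,0,0],[0,-0.465,0.1],0.41],[[0,0,0],[0,-0.465,0.1],0.41],[[0,0,0],[0,-0.465,0.1],0.41]])

```text
clock: 20.3
eef_pos: [615.4, 238.7, 210.1]
tcp_rot: [3.141, 0.001, -0.001]
contact_force: [-0.0, 0.3, 0.8]
opening: 0.703
grasp_force: 0.0
```

```bash
python3 st.py
```

```text
20.3 [615.4 238.7 210.1] [ 3.141e+00  1.000e-03 -1.000e-03] 59.8 [-0.   0.3  0.8] 0.0
```

Emit:
step_arm(moves=[[[0,0,0],[0,-0.025,0.2],0.41],[[0,0,0],[0,-0.025,0.38],0.41],[[0,0,0],[0,-0.025,0.5],0.41],[[0,0,0],[0,-0.025,0.58],0.41],[[0,0,0],[0,-0.025,0.64],0.41],[[0,0,0],[0,-0.025,0.69],0.41],[[0,0,0],[0,-0.025,0.725],0.41],[[0,0,0],[0,-0.025,0.725],0.41]])

```text
clock: 21.1
eef_pos: [615.4, 245.3, 65.0]
tcp_rot: [3.141, 0.0, -0.0]
contact_force: [0.2, 0.4, -0.4]
opening: 0.705
grasp_force: 0.0
```

Emit:
step_arm(squeeze=30, moves=[[[0,0,0],[0,0,0],-1],[[0,0,0],[0,0,0],-1],[[0,0,0],[0,0,0],-1],[[0,0,0],[0,0,0],-1],[[0,0,0],[0,0,0],-1],[[0,0,0],[0,0,0],-1]])

```text
clock: 21.7
eef_pos: [616.1, 245.7, 66.2]
tcp_rot: [-3.141, -0.001, 0.0]
contact_force: [-0.3, 0.2, 5.9]
opening: 0.531
grasp_force: 31.4
```

Emit:
step_arm(moves=[[[0,0,0],[0,0,-0.1],-1],[[0,0,0],[0,0,-0.2],-1],[[0,0,0],[0,0,-0.35],-1],[[0,0,0],[0,0,-0.55],-1],[[0,0,0],[0,0,-0.75],-1],[[0,0,0],[0,0,-0.83],-1],[[0,0,0],[0,0,-0.83],-1]])

```text
clock: 22.4
eef_pos: [616.7, 245.9, 233.7]
tcp_rot: [-3.14, -0.004, 0.0]
contact_force: [-0.0, 0.9, -1.6]
opening: 0.529
grasp_force: 31.3
```

```bash
python3 st.py
python3 - <<'E'
from cam import *
im=imaging.grab_frame("side"); imaging.grab_frame("top")
print([(np.round(d["extent"]).tolist(),round(d["conf"],2)) for d in imaging.recognise("side","rewind_tray")],[(np.round(d["extent"]).tolist(),round(d["conf"],2)) for d in imaging.recognise("top","rewind_tray")])
b=im.astype(int);m=((b[:,:,0]>110)&(b[:,:,1]<60)&(b[:,:,2]<60)).astype(np.uint8);n,l,s,ce=cv2.connectedComponentsWithStats(m)
print([(s[i].tolist()) for i in range(1,n) if s[i][4]>1000])
E
```

```text
22.4 [616.7 245.9 233.7] [-3.14  -0.004  0.   ] 45.0 [-0.   0.9 -1.6] 31.3
[([293.0, 210.0, 76.0, 50.0], 0.71), ([311.0, 223.0, 15.0, 20.0], 0.24)] [([293.0, 182.0, 41.0, 60.0], 0.61)]
[[472, 0, 70, 137, 6462], [294, 215, 78, 46, 1693]]
```

Fat (45.0 mm, like the first one). The tray has not moved. This one goes to its -x half.

Emit:
step_arm(moves=[[[0,0,0],[-0.1,0.2,0],-1],[[0,0,0],[-0.2,0.4,0],-1],[[0,0,0],[-0.3,0.6,0],-1],[[0,0,0],[-0.4,0.8,0],-1],[[0,0,0],[-0.4,0.8,0],-1]])

```text
clock: 23.1
eef_pos: [531.8, 81.5, 229.2]
tcp_rot: [3.139, 0.005, -0.003]
contact_force: [-0.8, 1.0, -1.3]
opening: 0.527
grasp_force: 31.4
```

Emit:
step_arm(moves=[[[0,0,0],[-0.1,0.2,0],-1],[[0,0,0],[-0.2,0.4,0],-1],[[0,0,0],[-0.3,0.6,0],-1],[[0,0,0],[-0.4,0.8,0],-1],[[0,0,0],[-0.4,0.8,0.1],-1],[[0,0,0],[-0.4,0.8,0.1],-1]])

```text
clock: 23.7
eef_pos: [453.3, -75.1, 208.6]
tcp_rot: [-3.141, 0.005, -0.002]
contact_force: [-0.1, -0.7, -1.6]
opening: 0.535
grasp_force: 31.5
```

Emit:
step_arm(moves=[[[0,0,0],[0,0,0.2],-1],[[0,0,0],[0,0,0.4],-1],[[0,0,0],[0,0,0.6],-1],[[0,0,0],[0,0,0.75],-1],[[0,0,0],[0,0,0.86],-1],[[0,0,0],[0,0,0.93],-1],[[0,0,0],[0,0,0.95],-1],[[0,0,0],[0,0,0.95],-1]])

```text
clock: 24.5
eef_pos: [455.3, -73.6, 20.9]
tcp_rot: [-3.141, 0.002, 0.001]
contact_force: [0.1, 0.7, -0.2]
opening: 0.534
grasp_force: 31.6
```

```bash
python3 st.py
```

```text
24.5 [455.3 -73.6  20.9] [-3.141e+00  2.000e-03  1.000e-03] 45.41 [ 0.1  0.7 -0.2] 31.6
```

Emit:
step_arm(moves=[[[0,0,0],[0,0,0],0.41],[[0,0,0],[0,0,0],0.41],[[0,0,0],[0,0,-0.1],0.41],[[0,0,0],[0,0,-0.3],0.41],[[0,0,0],[0,0,-0.5],0.41],[[0,0,0],[0,0,-0.75],0.41],[[0,0,0],[0,0,-0.98],0.41],[[0,0,0],[0,0,-0.98],0.41]])

```text
clock: 25.3
eef_pos: [459.3, -75.0, 223.8]
tcp_rot: [3.14, -0.011, 0.0]
contact_force: [0.7, -0.1, 0.6]
opening: 0.7
grasp_force: 0.0
```

Emit:
step_arm(moves=[[[0,0,0],[0.08,-0.2,0],0.41],[[0,0,0],[0.16,-0.4,0],0.41],[[0,0,0],[0.24,-0.6,0],0.41],[[0,0,0],[0.32,-0.8,0],0.41],[[0,0,0],[0.4,-1,0],0.41],[[0,0,0],[0.4,-1,0],0.41]])

```text
clock: 25.9
eef_pos: [537.1, 129.8, 217.2]
tcp_rot: [-3.14, -0.001, 0.003]
contact_force: [0.2, -0.4, -0.9]
opening: 0.703
grasp_force: 0.0
```

Emit:
step_arm(moves=[[[0,0,0],[0.08,-0.2,0],0.41],[[0,0,0],[0.16,-0.4,0],0.41],[[0,0,0],[0.24,-0.6,0],0.41],[[0,0,0],[0.32,-0.8,0],0.41],[[0,0,0],[0.37,-1,0],0.41],[[0,0,0],[0.37,-1,0],0.41],[[0,0,0],[0.37,-1,0],0.41],[[0,0,0],[0.37,-1,0],0.41]])

```text
clock: 26.7
eef_pos: [609.0, 324.2, 216.9]
tcp_rot: [3.141, 0.001, -0.0]
contact_force: [0.1, 0.3, 0.6]
opening: 0.706
grasp_force: 0.0
```

```bash
python3 st.py
```

```text
26.7 [609.  324.2 216.9] [ 3.141e+00  1.000e-03 -0.000e+00] 59.97 [0.1 0.3 0.6] 0.0
```

Emit:
step_arm(moves=[[[0,0,0],[0,-0.025,0.2],0.41],[[0,0,0],[0,-0.025,0.4],0.41],[[0,0,0],[0,-0.025,0.53],0.41],[[0,0,0],[0,-0.025,0.61],0.41],[[0,0,0],[0,-0.025,0.67],0.41],[[0,0,0],[0,-0.025,0.72],0.41],[[0,0,0],[0,-0.025,0.76],0.41],[[0,0,0],[0,-0.025,0.76],0.41]])

```text
clock: 27.5
eef_pos: [609.4, 330.2, 64.9]
tcp_rot: [3.141, 0.0, -0.0]
contact_force: [0.1, 0.2, -0.7]
opening: 0.706
grasp_force: 0.0
```

Emit:
step_arm(squeeze=30, moves=[[[0,0,0],[0,0,0],-1],[[0,0,0],[0,0,0],-1],[[0,0,0],[0,0,0],-1],[[0,0,0],[0,0,0],-1],[[0,0,0],[0,0,0],-1],[[0,0,0],[0,0,0],-1]])

```text
clock: 28.1
eef_pos: [610.1, 330.9, 66.4]
tcp_rot: [-3.141, -0.001, 0.0]
contact_force: [-1.3, -0.2, 6.6]
opening: 0.462
grasp_force: 30.8
```

Emit:
step_arm(moves=[[[0,0,0],[0,0,-0.1],-1],[[0,0,0],[0,0,-0.2],-1],[[0,0,0],[0,0,-0.35],-1],[[0,0,0],[0,0,-0.55],-1],[[0,0,0],[0,0,-0.75],-1],[[0,0,0],[0,0,-0.83],-1],[[0,0,0],[0,0,-0.83],-1]])

```text
clock: 28.8
eef_pos: [610.6, 331.1, 233.9]
tcp_rot: [-3.139, -0.004, 0.0]
contact_force: [-0.1, 0.7, -1.5]
opening: 0.466
grasp_force: 32.3
```

```bash
python3 st.py
```

```text
28.8 [610.6 331.1 233.9] [-3.139 -0.004  0.   ] 39.62 [-0.1  0.7 -1.5] 32.3
```

Thin (39.6 mm), so this goes to the gauge.

Emit:
step_arm(moves=[[[0,0,0],[-0.03,0.2,0],-1],[[0,0,0],[-0.06,0.4,0],-1],[[0,0,0],[-0.09,0.6,0],-1],[[0,0,0],[-0.12,0.8,0],-1],[[0,0,0],[-0.14,0.97,0],-1],[[0,0,0],[-0.14,0.97,0],-1]])

```text
clock: 29.4
eef_pos: [579.5, 132.5, 228.6]
tcp_rot: [3.139, 0.004, -0.003]
contact_force: [-0.4, -0.3, -1.4]
opening: 0.465
grasp_force: 32.3
```

Emit:
step_arm(moves=[[[0,0,0],[-0.03,0.2,0],-1],[[0,0,0],[-0.06,0.4,0],-1],[[0,0,0],[-0.09,0.6,0],-1],[[0,0,0],[-0.12,0.8,0],-1],[[0,0,0],[-0.14,0.97,0],-1],[[0,0,0],[-0.14,0.97,0],-1]])

```text
clock: 30.0
eef_pos: [552.3, -60.3, 229.3]
tcp_rot: [3.141, 0.003, -0.003]
contact_force: [1.3, 1.1, -2.0]
opening: 0.464
grasp_force: 32.3
```

Emit:
step_arm(moves=[[[0,0,0],[-0.03,0.2,0],-1],[[0,0,0],[-0.06,0.4,0],-1],[[0,0,0],[-0.09,0.6,0],-1],[[0,0,0],[-0.12,0.8,0],-1],[[0,0,0],[-0.14,0.97,0],-1],[[0,0,0],[-0.14,0.97,0.1],-1],[[0,0,0],[-0.14,0.97,0.15],-1],[[0,0,0],[-0.14,0.97,0.15],-1]])

```text
clock: 30.8
eef_pos: [524.4, -249.8, 198.4]
tcp_rot: [-3.139, 0.005, 0.001]
contact_force: [0.1, 0.1, -1.6]
opening: 0.469
grasp_force: 32.3
```

```bash
python3 st.py
python3 - <<'E'
from cam import *
s=telemetry.sense();p=s["eef_pos"]
b=snap("side",(280,100,100,75),8,"",[p]);cv2.imwrite("pics/g6.png",b)
E
```

```text
30.8 [ 524.4 -249.8  198.4] [-3.139e+00  5.000e-03  1.000e-03] 39.82 [ 0.1  0.1 -1.6] 32.3
```

View pics/g6.png

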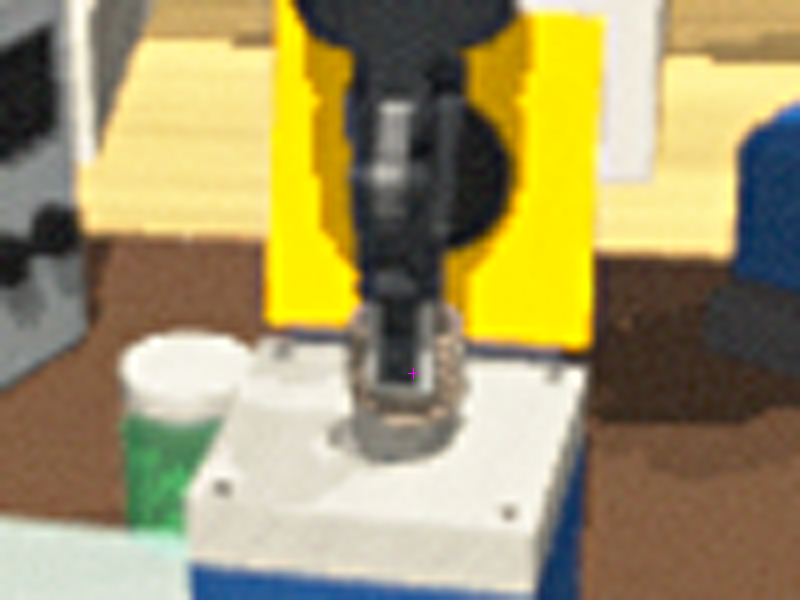

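The coil sits at columns 348–466 (centre 407), against 394 for the one that fitted, so it needs +4.5 mm in x.

Emit:
step_arm(squeeze=40, moves=[[[0,0,0],[0.023,0.009,0],-1],[[0,0,0],[0.023,0.009,0.03],-1],[[0,0,0],[0.023,0.009,0.06],-1],[[0,0,0],[0.023,0.009,0.075],-1],[[0,0,0],[0.023,0.009,0.085],-1],[[0,0,0],[0.023,0.009,0.095],-1],[[0,0,0],[0.023,0.009,0.095],-1]])

```text
clock: 31.55
eef_pos: [529.8, -252.7, 181.9]
tcp_rot: [-3.14, 0.001, -0.0]
contact_force: [-0.6, 4.3, -1.2]
opening: 0.46
grasp_force: 41.0
```

```bash
python3 st.py
```

```text
31.55 [ 529.8 -252.7  181.9] [-3.14e+00  1.00e-03 -0.00e+00] 39.08 [-0.6  4.3 -1.2] 41.0
```

In again. Lowering a little and releasing.

Emit:
step_arm(moves=[[[0,0,0],[0,-0.005,0.01],-1],[[0,0,0],[0,-0.005,0.03],-1],[[0,0,0],[0,-0.005,0.035],-1],[[0,0,0],[0,-0.005,0.035],0.1],[[0,0,0],[0,-0.005,0.035],0.41],[[0,0,0],[0,-0.005,0.035],0.41],[[0,0,0],[0,-0.005,-0.1],0.41],[[0,0,0],[0,-0.005,-0.25],0.41]])

```text
clock: 32.35
eef_pos: [529.5, -252.3, 232.1]
tcp_rot: [-3.141, 0.002, 0.0]
contact_force: [0.4, -0.2, 0.4]
opening: 0.704
grasp_force: 0.0
```

Emit:
step_arm(moves=[[[0,0,0],[-0.2,0,-0.1],-1],[[0,0,0],[-0.4,0,-0.2],-1],[[0,0,0],[-0.6,0,-0.3],-1],[[0,0,0],[-0.8,0,-0.3],-1],[[0,0,0],[-0.9,0,-0.3],-1],[[0,0,0],[-0.9,0,-0.3],-1]])

```text
clock: 32.95
eef_pos: [348.4, -252.4, 292.6]
tcp_rot: [3.141, -0.0, -0.002]
contact_force: [0.6, -0.2, -0.4]
opening: -0.002
grasp_force: 0.0
```

```bash
python3 st.py
python3 - <<'E'
from cam import *
cv2.imwrite("pics/g7.png",np.hstack([snap("side",(235,75,150,190),2.6,""),snap("top",(290,115,150,190),2.6,"")]))
for t in (1.7,1.8,1.9): print(t,[proj(c,place(GA,[0,-64+123*np.cos(t),172+123*np.sin(t)]))[0].round(1).tolist() for c in("side","top")])
for c in("side","top"): print(c,[(np.round(d["xy"],1).tolist(),d["conf"]) for d in imaging.mark_of(c,"cover_edge")])
E
```

```text
32.95 [ 348.4 -252.4  292.6] [ 3.141e+00 -0.000e+00 -2.000e-03] -0.17 [ 0.6 -0.2 -0.4] 0.0
1.7 [[333.8, 102.2], [405.1, 195.2]]
1.8 [[334.4, 101.3], [409.3, 195.6]]
1.9 [[335.1, 100.8], [413.4, 195.9]]
side [([332.4, 102.1], 0.97)]
top [([411.4, 196.1], 0.66)]
```

View pics/g7.png

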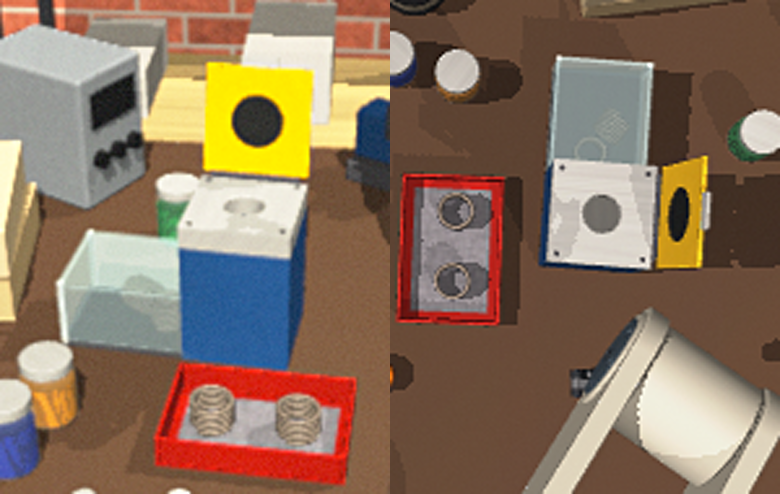

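The picture shows two coils in the bin (top view (612,125) and (590,150)) and two standing in the tray ((457,210) and (452,280)). All arbors are cleared and the jars haven't moved. The cover edge is at about (257,65) in side, 1.84 rad. I'll go behind it and push it shut.

Emit:
step_arm(moves=[[[0,0,0],[0,0.2,-0.1],-1],[[0,0,0],[0,0.4,-0.1],-1],[[0,0,0],[0,0.6,-0.1],-1],[[0,0,0],[0,0.74,-0.1],-1],[[0,0,0],[0,0.74,-0.1],-1],[[0,0,0],[0,0.74,-0.1],-1]])

```text
clock: 33.75
eef_pos: [350.8, -400.5, 311.3]
tcp_rot: [-3.14, 0.001, -0.0]
contact_force: [-0.1, 0.6, 0.3]
opening: -0.001
grasp_force: 0.0
```

Emit:
step_arm(moves=[[[0,0,0],[0.2,0,0],-1],[[0,0,0],[0.4,0,0],-1],[[0,0,0],[0.6,0,0],-1],[[0,0,0],[0.8,0,0],-1],[[0,0,0],[0.86,0,0],-1],[[0,0,0],[0.86,0,0],-1],[[0,0,0],[0.86,0,0],-1]])

```text
clock: 34.45
eef_pos: [521.5, -399.5, 312.0]
tcp_rot: [-3.141, 0.001, 0.001]
contact_force: [0.6, 0.1, 0.5]
opening: 0.001
grasp_force: 0.0
```

Emit:
step_arm(moves=[[[0,0,0],[0,0,0.1],-1],[[0,0,0],[0,0,0.2],-1],[[0,0,0],[0,0,0.25],-1],[[0,0,0],[0,0,0.25],-1],[[0,0,0],[0,0,0.25],-1]])

```text
clock: 34.95
eef_pos: [521.8, -400.7, 263.1]
tcp_rot: [3.141, -0.0, -0.0]
contact_force: [0.1, -0.1, -0.5]
opening: -0.001
grasp_force: 0.0
```

```bash
python3 st.py
```

```text
34.95 [ 521.8 -400.7  263.1] [ 3.141 -0.    -0.   ] -0.09 [ 0.1 -0.1 -0.5] 0.0
```

Emit:
step_arm(moves=[[[0,0,0],[0,-0.1,0],-1],[[0,0,0],[0,-0.2,-0.01],-1],[[0,0,0],[0,-0.28,-0.02],-1],[[0,0,0],[0,-0.36,-0.02],-1],[[0,0,0],[0,-0.43,-0.01],-1],[[0,0,0],[0,-0.5,0],-1],[[0,0,0],[0,-0.57,0.04],-1],[[0,0,0],[0,-0.63,0.07],-1]])

```text
clock: 35.75
eef_pos: [521.7, -272.8, 247.4]
tcp_rot: [-3.141, 0.001, 0.0]
contact_force: [1.2, -1.7, 0.1]
opening: -0.003
grasp_force: 0.9
```

```bash
python3 st.py
python3 - <<'E'
from cam import *
cv2.imwrite("pics/g8.png",snap("side",(270,50,130,140),4,""))
E
```

```text
35.75 [ 521.7 -272.8  247.4] [-3.141e+00  1.000e-03  0.000e+00] -0.29 [ 1.2 -1.7  0.1] 0.9
```

View pics/g8.png

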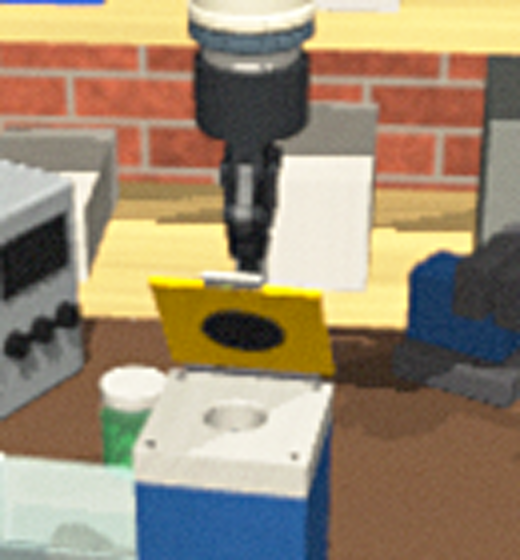

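The cover follows, leaning toward shut with the finger behind it at (250,260). Continuing the arc.

Emit:
step_arm(moves=[[[0,0,0],[0,-0.05,0.04],-1],[[0,0,0],[0,-0.09,0.08],-1],[[0,0,0],[0,-0.13,0.14],-1],[[0,0,0],[0,-0.17,0.2],-1],[[0,0,0],[0,-0.2,0.26],-1],[[0,0,0],[0,-0.22,0.31],-1],[[0,0,0],[0,-0.22,0.34],-1],[[0,0,0],[0,-0.22,0.355],-1]])

```text
clock: 36.6
eef_pos: [521.6, -229.8, 177.3]
tcp_rot: [-3.14, 0.002, 0.0]
contact_force: [-9.7, 6.6, 28.8]
opening: 0.0
grasp_force: 14.7
```

```bash
python3 st.py
```

```text
36.6 [ 521.6 -229.8  177.3] [-3.14e+00  2.00e-03  0.00e+00] 0.03 [-9.7  6.6 28.8] 14.7
```

It's pressed shut at 29 N. Retreating and checking.

Emit:
step_arm(moves=[[[0,0,0],[0,0,-0.1],-1],[[0,0,0],[0,0,-0.3],-1],[[0,0,0],[-0.1,0,-0.5],-1],[[0,0,0],[-0.3,0,-0.6],-1],[[0,0,0],[-0.5,0,-0.6],-1],[[0,0,0],[-0.7,0,-0.6],-1],[[0,0,0],[-0.9,0,-0.6],-1],[[0,0,0],[-0.9,0,-0.6],-1]])

```text
clock: 37.4
eef_pos: [338.2, -229.9, 297.2]
tcp_rot: [-3.141, 0.002, -0.002]
contact_force: [0.8, -0.5, 0.4]
opening: 0.001
grasp_force: 0.0
```

```bash
python3 st.py; python3 ball.py|head -1
python3 - <<'E'
from cam import *
cv2.imwrite("pics/g9.png",np.hstack([snap("side",(225,85,170,300),2,""),snap("top",(170,115,275,180),1.6,"")[:0].reshape(0,440,3) if 0 else cv2.copyMakeBorder(snap("top",(170,115,275,180),1.6,""),0,312,0,0,cv2.BORDER_CONSTANT)]))
for t in (0,.08,.2): print(t,[proj(c,place(GA,[0,-64+123*np.cos(t),175+123*np.sin(t)]))[0].round(1).tolist() for c in("side","top")])
for c in("side","top"): print(c,[(np.round(d["xy"],1).tolist(),d["conf"]) for d in imaging.mark_of(c,"cover_edge")])
E
```

```text
37.4 [ 338.2 -229.9  297.2] [-3.141e+00  2.000e-03 -2.000e-03] 0.12 [ 0.8 -0.5  0.4] 0.0
[([325, 287, 12, 12, 115], [330.2, 292.3]), ([341, 340, 5, 6, 22], [343.1, 342.7])]
0 [[325.2, 163.2], [351.3, 195.7]]
0.08 [[325.2, 160.0], [351.7, 195.5]]
0.2 [[325.3, 154.9], [352.8, 195.1]]
side [([323.2, 162.9], 0.93)]
top [([354.9, 194.6], 0.69)]
```

View pics/g9.png

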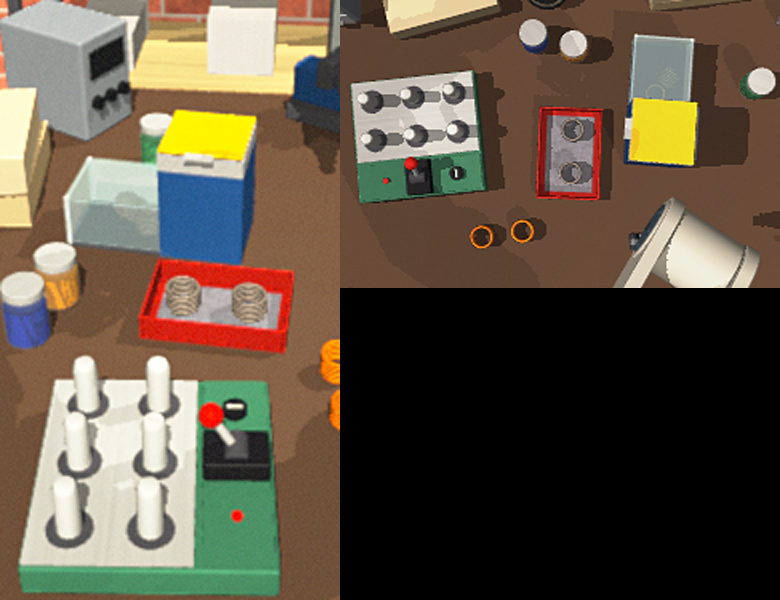

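The cover lies flat (side (207,140), edge reading at 0 rad) and the switch leans to +x. All six arbors are bare, with two coils in the bin and two in the tray, and the jars and orange rings are untouched.

```bash
python3 -c "
from rig import r
print(r.sign_off())"
```

```text
the job is handed in; nothing more can be done
None
```

The job is handed in: plate off, two fitting coils dropped through the gauge into the bin, two fat coils in the rewind tray, cover shut, and jars left in place; the hand-in call gave no verdict.

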